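Close and bolt the drill-bit box

TASK

Close up the drill-bit box: with the fingertips push its sliding lid fully home, and only then push the little steel bolt by its knob as far as it will go, so that it stands behind the lid and locks it. Leave the loose tools and other things on the bench where they lie.

Things in the scene. Friction and masses are not known exactly. Their poses are not given: they have to be found in the camera images.
- bit_box: Open wooden drill-bit box fixed to the bench, 110 (x) x 200 (y) x 58 mm. Origin: centre of underside. x: across, away from the robot; y: along it, to the end where the lid slides out (robot's left). From y = 45 to 100 mm it is a flat block 42 mm high; there an ear at that height reaches to x = -95 mm with the bolt. Side walls end at y = 45 mm.
- box_lid (a joint): Opening of the plywood sliding lid in m: 0 = fully home (a hard stop), up to 0.09 out toward the box's +y end. It starts partly open (0.045 to 0.08). Slides stiffly (about 2.5 N) and stays where it is left.
- lid_end (a point): Centre of the flat outer (+y) end face of the lid; push it toward the box's -y. Moves with the lid. The face (panel end and batten, flush) is 70 mm wide along x, 44 to 66 mm above the bench; this point is 58 mm above the bench. Lid home: at x = 0, y = 65, z = 58 mm in the box's frame, over the end block.
- box_bolt (a joint): Travel of the steel bolt in m: 0 = drawn back, 0.025 = fully shot (a hard stop); starts at 0 to 0.005. It moves toward the box's +x, so that its tip passes behind the end of the closed lid. Friction about 2 N; stays where it is left.
- bolt_knob (a point): Upright round steel knob on the bolt, stem 12 mm, head 16 mm across, from 54 to 75 mm above the bench; this point is on its axis, 66 mm above the bench. Fully back it lies at x = -78, y = 74 mm in the box's frame, fully shot at x = -53 mm. The bolt and its guide below reach 57 mm above the bench.
- hex_keys: Bystander, loose, to be left alone: folding hex key set, 28x92x18 mm, lying near the box on the robot's side. Origin: centre of its underside.
- brass_weight: Bystander, loose, to be left alone: brass knob weight, 47 mm across, 44 mm high, beyond the box's -y end. Origin: centre of its underside.
- tape_2: Bystander, loose, to be left alone: small roll of dark tape, 53 mm across, 19 mm high, off the box's +y end. Origin: centre of its underside.
- offcut_3: Bystander, loose, to be left alone: wooden offcut, 34x85x18 mm, left of the box. Origin: centre of its underside.
- screwdriver_1: Bystander, loose, to be left alone: screwdriver, 226 mm long, 29 mm high, at the left. Origin: centre of its underside.
- try_square: Bystander, loose, to be left alone: try square, 110x167x19 mm, at the left. Origin: centre of its underside.

How it is judged:
By the outcome, as a careful person would: the job done as asked, in the order asked, and still so for the second after the job is handed in, with the robot touching nothing.
It also fails if it takes over 38 s, if anything falls off the work surface, if the arm or the gripper's body presses on something with over 40 N, if the wrist force passes 120 N, or if a joint passes its speed limit or range.

ROBOT

A 7-joint arm with a two-finger parallel gripper is mounted at the origin on a cart in front of the work surface, level with it; the furniture and walls round the work are solid. World frame = base frame: x ahead of the robot, y to its left, z up, the work surface at z = 0. Lengths are in m, angles in rad, forces in N, time in s.
With the tool pointing down it reaches from about 0.425 to 0.925 m from the base axis. Payload 6.8 kg.
Tool frame: the origin (TCP) lies on the centre line of the jaws, within the pads' length; the fingertips stand bot.tip_reach ahead of it and the grasp point (between the pads) lies 3 mm ahead of it (bot.tip_reach is the distance from the TCP to the fingertips, in m); z points along the fingers, y is the line along which they close (so a half turn about z gives the same grasp; the last joint's range is limited). The gripper opens to 85 mm and grips with 20 to 120 N. Pads are 22 mm wide; open, the fingers measure 114 mm over their backs; the gripper's body (76 mm by 85 mm) begins 54 mm behind the grasp point. The pads swing forward as they close: fully open they stand 13 mm farther back than shut.
Start: joints at [1.104, 0.477, 0.022, 1.555, -0.011, 1.109, -0.083], TCP at [0.237, -0.632, 0.253] pointing down, gripper open.
Joint ranges: [-2.96, 2.96], [-0.34, 2.1], [-1.41, 1.46], [0.24, 2.44], [-1.37, 4.51], [0.17, 1.92], [-2.96, 2.96]. Speed limits (rad/s): [2.39, 2.39, 3.14, 3.14, 3.14, 3.14, 3.14].

INTERFACE

Orientations are given as a unit quaternion [w, x, y, z].
In Python, from station import bot gives the robot as it stands.
- The arm moves only by the tool jog_arm, never from a script. Its argument "deltas" is a list of rows, each a list of 7 numbers: the shift along the world's x, y, z in m, then the turn, a rotation vector about the world's x, y, z in rad, then the opening, from 0 (shut) to 1 (fully open). In form: [[x, y, z, rx, ry, rz, grip], ...]. A call has 1 to 10 rows; each row shifts and turns the commanded pose from where the row before left it; what a row does not reach is not made up. A row lasts 1/10 s, in which the tool goes at most 50 mm and 8.59 degrees, less where a joint would pass 70% of its speed; a pose out of reach is approached as far as the arm can. A call with a gripper value outside its range is refused whole. The fingers move at their own pace and stop on an object; "newtons" is the grip in N (left out, the last holds). Time passes only in rows, so rows that do not move let the fingers close. It gives the time, the measured TCP pose, the force, the opening and the grip force at its end, in the units of the state.
- bot.get_obs(): the state, without advancing time (a new reading comes with each control period).
- bot.read_camera(name): name is "scene" or "top" or "wrist"; returns a dict with "img" (420x560x3 uint8, red, green, blue), "K" (3x3 intrinsics, pixels), "eye" and "attitude" of the camera in the world. Camera axes: x right, y down, z forward; pixel columns grow to the right and rows downward; lengths in m; the calibration is good to about 2 mm. A picture is of the moment at which its call begins. There is no depth.
- bot.hand_in(): hands the job in; it is judged then, once.
The state is a dict: "t": time; "q": joint angles; "joint_vel": joint speeds; "joint_torque": joint torques, N m; "eef_pos": TCP position; "tool_rot": TCP orientation; "contact_force": force on the tool from outside, world axes, zero at the start; "torque": the same for the moment, N m; "gripper_width": opening from 0.0 (shut) to 1.0 (fully open); "grasp_force": force on a finger pad.
Only numpy, scipy, OpenCV 4.12 (cv2) and the standard library are available. Lean on these libraries where they do the work, as an engineer would, in place of code of your own. Each camera call takes 0.05 s, during which the arm holds its last target. There are 200 camera calls.

## Working session

There is one attempt and no reset: what is moved stays moved. The work goes in short steps, Python scripts to look and compute and a tool call to move; the robot and the scene stay as the last step left them, time stands still between calls to the robot, and variables do not carry over. Pictures are saved under pics/ and viewed, at most 10 in all, crops included, and the job is handed in when it is done.

Besides the shell and the picture viewer there is one more tool, called after "Emit:" as name([rows], argument=value, ...), one row to a line, values as JSON. jog_arm: Moves the arm, as the interface text tells. Its arguments: {"type":"object","properties":{"deltas":{"type":"array"},"newtons":{"type":"number"}},"required":["deltas"]}

```bash
mkdir -p pics; python3 - <<'E'
from station import bot
import cv2,pickle
d={}
for n in("top","scene"):
    d[n]=bot.read_camera(n); cv2.imwrite(f"pics/{n}0.png",d[n]["img"][:,:,::-1])
    print(n,d[n]["K"],d[n]["eye"],d[n]["attitude"])
pickle.dump(d,open("c0.pkl","wb"))
o=bot.get_obs();print(o["eef_pos"],o["tool_rot"],o["t"],bot.tip_reach)
E
```

```text
top [[403.74421687   0.         283.74954545]
 [  0.         403.74421687 209.88347827]
 [  0.           0.           1.        ]] [ 0.32766732 -0.06644235  1.04786444] [-0.05317891  0.70925757 -0.70105765  0.05141857]
scene [[451.14704067   0.         274.48807741]
 [  0.         451.14704067 208.6299589 ]
 [  0.           0.           1.        ]] [-0.13695407  0.594536    1.07814368] [ 0.13285821 -0.34954563  0.86436347 -0.33621771]
[ 0.23682828 -0.63156519  0.25243572] [-7.93265302e-04  9.83951997e-01  1.78431494e-01 -2.02538520e-04] 0.1 0.022
```

View pics/top0.png

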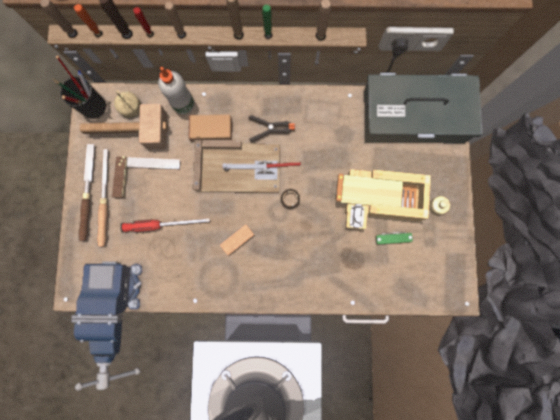

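View pics/scene0.png

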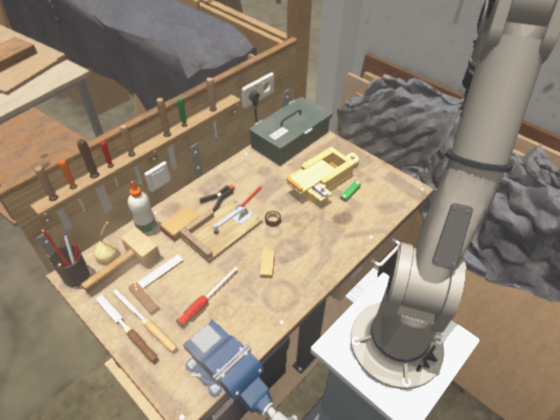

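```bash
python3 - <<'E'
import cv2,numpy as np
a=cv2.imread("pics/top0.png")[160:260,325:460]; b=cv2.imread("pics/scene0.png")[140:210,280:370]
a=cv2.resize(a,(800,593),interpolation=cv2.INTER_CUBIC); b=cv2.resize(b,(771,600),interpolation=cv2.INTER_CUBIC)
cv2.imwrite("pics/a.png",a);cv2.imwrite("pics/b.png",b)
E
```

```text
(no output)
```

View pics/a.png

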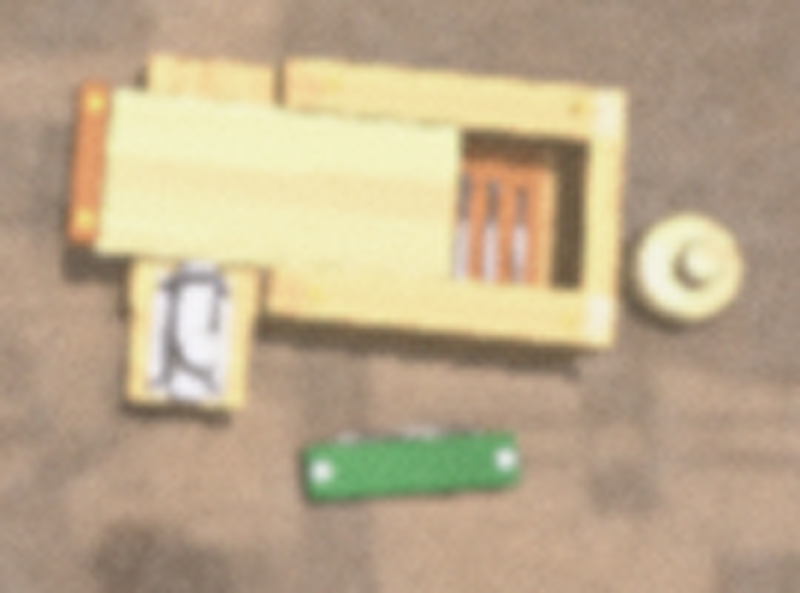

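View pics/b.png

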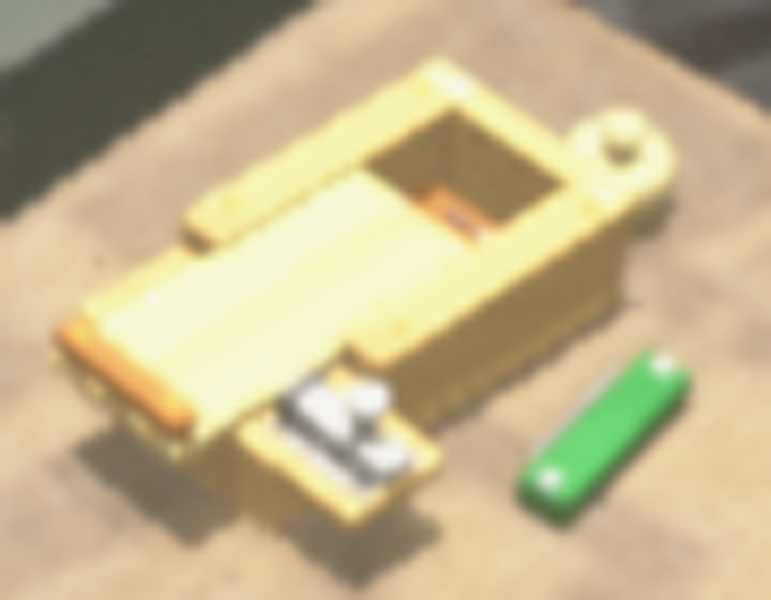

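```bash
cat > h.py <<'E'
import numpy as np
from scipy.spatial.transform import Rotation as R
def ray(c,px,z):
    q=np.asarray(c["attitude"]); r=R.from_quat(q[[1,2,3,0]]).as_matrix()
    d=r@np.linalg.inv(c["K"])@[px[0],px[1],1]; e=np.asarray(c["eye"])
    return e+d*(z-e[2])/d[2]
E
python3 - <<'E'
import pickle,numpy as np
from h import ray
d=pickle.load(open("c0.pkl","rb"))
s=800/135; f=100/593
T=lambda p,z:ray(d["top"],(325+(p[0]+.5)/s-.5,160+(p[1]+.5)/s-.5),z)
B=600/70
S=lambda p,z:ray(d["scene"],(280+(p[0]+.5)/B-.5,140+(p[1]+.5)/B-.5),z)
np.set_printoptions(precision=4,suppress=True)
c=[T(p,.058)for p in[(625,90),(612,347),(283,60),(262,316)]]
print(np.array(c)); print("len",np.linalg.norm(c[0]-c[2]),np.linalg.norm(c[1]-c[3]),np.linalg.norm(c[0]-c[1]),np.linalg.norm(c[2]-c[3]))
yv=(c[2]-c[0]+c[3]-c[1])[:2]; xv=(c[0]-c[1]+c[2]-c[3])[:2]
print("yaw y",np.arctan2(-yv[0],yv[1]),"yaw x",np.arctan2(xv[1],xv[0]))
th=(np.arctan2(-yv[0],yv[1])+np.arctan2(xv[1],xv[0]))/2
Rm=np.array([[np.cos(th),-np.sin(th)],[np.sin(th),np.cos(th)]])
loc=np.array([[55,-100],[-55,-100],[55,45],[-55,45]])/1000
o=np.mean([ci[:2]-Rm@l for ci,l in zip(c,loc)],0); print("o",o,"th",th)
L=lambda w:(Rm.T@(w[:2]-o))*1000
print("batten",[L(T(p,.066))for p in[(82,82),(70,243)]])
print("scene corners",[L(S(p,.058))for p in[(438,60),(375,362),(185,230)]])
print("scene batten",[L(S(p,.066))for p in[(55,330),(180,428)]],"knob top",L(S((368,392),.075)),"top knob",L(T((200,300),.075)))
print("hex",[L(T(p,.018)) for p in[(305,450),(520,485),(420,432)]])
w=lambda x,y:o+Rm@(np.array([x,y])/1000)
print("lid home end",w(0,65),"knob",w(-78,74),w(-53,74),"axes",Rm)
E
```

```text
[[ 0.5686 -0.4292  0.058 ]
 [ 0.4588 -0.4192  0.058 ]
 [ 0.58   -0.2847  0.058 ]
 [ 0.4701 -0.2737  0.058 ]]
len 0.14497108392866265 0.14600757884505408 0.11029662116609519 0.11042544673401718
yaw y -0.07835196804699947 yaw x -0.09536431165187939
o [ 0.5218 -0.3243] th -0.08685813984943944
batten [array([ 34.6431, 129.5469]), array([-34.3326, 129.1202])]
scene corners [array([  55.2201, -100.6183]), array([-52.7053,  44.8967]), array([47.9473, 48.5261])]
scene batten [array([ 33.2009, 130.5507]), array([-35.6352, 130.6068])] knob top [-73.5854  71.7004] top knob [-54.4462  75.099 ]
hex [array([-105.7627,   15.7526]), array([-111.7273,  -77.1876]), array([-93.1215, -33.0962])]
lid home end [ 0.5274 -0.2596] knob [ 0.4505 -0.2438] [ 0.4754 -0.246 ] axes [[ 0.9962  0.0867]
 [-0.0867  0.9962]]
```

Emit:
jog_arm([
  [0.019,0.03,0,0,0,-0.045,0],
  [0.019,0.03,0,0,0,-0.045,0],
  [0.019,0.03,0,0,0,-0.045,0],
  [0.019,0.03,0,0,0,-0.045,0],
  [0.019,0.03,0,0,0,-0.045,0],
  [0.019,0.03,0,0,0,-0.045,0],
  [0.019,0.03,0,0,0,-0.045,0],
  [0.019,0.03,0,0,0,-0.045,0],
  [0.019,0.03,0,0,0,-0.045,0],
  [0.019,0.03,0,0,0,-0.041,0],
], newtons=40)

```text
t: 1.1
eef_pos: [0.4274, -0.3306, 0.253]
tool_rot: [-0.0, 0.999, -0.045, -0.0]
contact_force: [-0.0, -0.1, 0.3]
gripper_width: -0.003
grasp_force: 0.0
```

Emit:
jog_arm([
  [0.019,0.03,0,0,0,0,0],
  [0.019,0.03,0,0,0,0,0],
  [0.019,0.03,0,0,0,0,0],
  [0.019,0.03,0,0,0,0,0],
  [0.019,0.03,0,0,0,0,0],
  [0.014,0.022,0,0,0,0,0],
  [0,0,0,0,0,0,0],
  [0,0,0,0,0,0,0],
])

```text
t: 1.9
eef_pos: [0.5358, -0.1598, 0.2529]
tool_rot: [0.0, 0.999, -0.043, -0.001]
contact_force: [0.5, -0.8, -0.9]
gripper_width: 0.0
grasp_force: 0.0
```

```bash
cat > st.py <<'E'
from station import bot
import numpy as np
np.set_printoptions(precision=4,suppress=True)
o=bot.get_obs();th=-.087;c,s=np.cos(th),np.sin(th)
Rm=np.array([[c,-s],[s,c]])
print("t",o["t"],"tcp",o["eef_pos"],"q",o["tool_rot"],"F",o["contact_force"],"g",o["gripper_width"],"local mm",1000*Rm.T@(o["eef_pos"][:2]-np.array([.5218,-.3243])),"q",o["q"])
E
python3 st.py
```

```text
t 1.9 tcp [ 0.5358 -0.1598  0.2529] q [ 0.0001  0.9991 -0.043  -0.0005] F [ 0.5026 -0.8005 -0.9321] g 0.00043418734545590265 local mm [ -0.3256 165.1441] q [ 0.2951  0.2943 -0.1428  1.8284  0.0486  1.0233 -1.5238]
```

Emit:
jog_arm([
  [0,0,-0.035,0,0,0,0],
  [0,0,-0.035,0,0,0,0],
  [0,0,-0.035,0,0,0,0],
  [0,0,-0.035,0,0,0,0],
  [0,0,-0.025,0,0,0,0],
  [0,0,-0.014,0,0,0,0],
  [0,0,0,0,0,0,0],
  [0,0,0,0,0,0,0],
])

```text
t: 2.7
eef_pos: [0.5363, -0.1608, 0.0751]
tool_rot: [0.0, 0.999, -0.044, 0.0]
contact_force: [-0.2, 0.2, 0.4]
gripper_width: -0.002
grasp_force: 0.0
```

Emit:
jog_arm([
  [-0.0009,-0.01,0,0,0,0,0],
  [-0.0009,-0.01,0,0,0,0,0],
  [-0.0009,-0.01,0,0,0,0,0],
  [-0.0009,-0.01,0,0,0,0,0],
  [-0.0009,-0.01,0,0,0,0,0],
  [-0.0009,-0.01,0,0,0,0,0],
])

```text
t: 3.3
eef_pos: [0.5309, -0.2208, 0.0746]
tool_rot: [-0.0, 0.999, -0.044, 0.0]
contact_force: [1.0, 3.4, 2.6]
gripper_width: 0.001
grasp_force: 1.6
```

```bash
python3 st.py
```

```text
t 3.3 tcp [ 0.5309 -0.2208  0.0746] q [-0.0001  0.999  -0.0436  0.0004] F [0.9859 3.3723 2.6348] g 0.0005724356609271701 local mm [  0.0898 103.9343] q [ 0.3803  0.5451 -0.1222  1.9269  0.1008  0.6747 -1.4611]
```

Emit:
jog_arm([
  [-0.0009,-0.01,0,0,0,0,0],
  [-0.0007,-0.008,0,0,0,0,0],
  [-0.0002,-0.002,0,0,0,0,0],
  [0,0,0,0,0,0,0],
])

```text
t: 3.7
eef_pos: [0.5281, -0.241, 0.074]
tool_rot: [0.0, 0.999, -0.044, -0.001]
contact_force: [0.7, 1.1, -0.1]
gripper_width: -0.002
grasp_force: 0.0
```

Emit:
jog_arm([
  [-0.0001,-0.0015,0,0,0,0,0],
  [-0.0001,-0.0015,0,0,0,0,0],
  [0,0,0,0,0,0,0],
])

```text
t: 4.0
eef_pos: [0.5279, -0.2426, 0.0739]
tool_rot: [-0.0, 0.999, -0.043, -0.001]
contact_force: [-1.1, 2.1, 0.2]
gripper_width: 0.0
grasp_force: 0.9
```

Emit:
jog_arm([
  [-0.0001,-0.001,0,0,0,0,0],
  [0,0,0,0,0,0,0],
])

```text
t: 4.2
eef_pos: [0.5279, -0.2437, 0.074]
tool_rot: [-0.0, 0.999, -0.044, -0.001]
contact_force: [-1.7, 2.9, -0.7]
gripper_width: -0.003
grasp_force: 1.2
```

```bash
python3 st.py
```

```text
t 4.2 tcp [ 0.5279 -0.2437  0.074 ] q [-0.0002  0.9991 -0.0435 -0.0007] F [-1.7459  2.9281 -0.6534] g -0.0034375519826025745 local mm [-0.9337 80.8551] q [ 0.4178  0.5547 -0.1204  1.9101  0.1001  0.684  -1.4203]
```

Emit:
jog_arm([
  [-0.0001,-0.001,0,0,0,0,0],
  [-0.0001,-0.001,0,0,0,0,0],
  [0,0,0,0,0,0,0],
])

```text
t: 4.5
eef_pos: [0.5283, -0.2462, 0.0742]
tool_rot: [0.0, 0.999, -0.044, -0.0]
contact_force: [-0.3, 2.6, -0.7]
gripper_width: -0.0
grasp_force: 1.0
```

Emit:
jog_arm([
  [-0.0001,-0.001,0,0,0,0,0],
  [-0.0001,-0.001,0,0,0,0,0],
  [0,0,0,0,0,0,0],
])

```text
t: 4.8
eef_pos: [0.5281, -0.248, 0.0743]
tool_rot: [-0.0, 0.999, -0.044, -0.0]
contact_force: [-0.7, 2.8, -1.6]
gripper_width: 0.002
grasp_force: 1.4
```

Emit:
jog_arm([
  [-0.0001,-0.001,0,0,0,0,0],
  [-0.0001,-0.001,0,0,0,0,0],
  [0,0,0,0,0,0,0],
])

```text
t: 5.1
eef_pos: [0.5281, -0.2482, 0.0742]
tool_rot: [-0.001, 0.999, -0.043, -0.0]
contact_force: [-1.2, 7.5, 0.7]
gripper_width: 0.003
grasp_force: 3.6
```

Emit:
jog_arm([
  [-0.0001,-0.0015,0,0,0,0,0],
  [-0.0001,-0.0015,0,0,0,0,0],
  [0,0,0,0,0,0,0],
])

```text
t: 5.4
eef_pos: [0.5282, -0.2485, 0.0742]
tool_rot: [-0.003, 0.999, -0.042, -0.001]
contact_force: [-1.7, 13.8, 3.7]
gripper_width: 0.002
grasp_force: 6.7
```

```bash
python3 st.py
```

```text
t 5.4 tcp [ 0.5282 -0.2485  0.0742] q [-0.0025  0.9991 -0.042  -0.0006] F [-1.6536 13.8416  3.7473] g 0.0019499495661884606 local mm [-0.2626 76.0936] q [ 0.4308  0.5579 -0.1246  1.9031  0.0966  0.689  -1.4047]
```

Emit:
jog_arm([
  [0.0009,0.01,0,0,0,0,0],
  [0.0009,0.01,0,0,0,0,0],
  [0,0,0.03,0,0,0,0],
  [0,0,0.04,0,0,0,0],
  [0,0,0.04,0,0,0,0],
  [-0.035,0,0,0,0,0,0],
  [-0.035,0,0,0,0,0,0],
  [-0.035,0,0,0,0,0,0],
  [-0.01,0,0,0,0,0,0],
  [0,0,0,0,0,0,0],
])

```text
t: 6.4
eef_pos: [0.4136, -0.2338, 0.1848]
tool_rot: [0.001, 0.999, -0.045, 0.0]
contact_force: [1.0, 0.6, 0.7]
gripper_width: 0.001
grasp_force: 0.0
```

```bash
python3 st.py; python3 - <<'E'
from station import bot
import cv2,pickle,numpy as np
d={n:bot.read_camera(n) for n in("wrist","scene")}
pickle.dump(d,open("c1.pkl","wb"))
w=d["wrist"]["img"][:,:,::-1]; s=d["scene"]["img"][140:210,280:370,::-1]
s=cv2.resize(s,(540,420),interpolation=cv2.INTER_CUBIC)
cv2.imwrite("pics/w1.png",w);cv2.imwrite("pics/s1.png",s)
E
```

```text
t 6.4 tcp [ 0.4136 -0.2338  0.1848] q [ 0.0006  0.999  -0.0446  0.0004] F [1.0047 0.5785 0.7151] g 0.0007891364745487474 local mm [-115.6774   80.7443] q [ 0.5009  0.2413 -0.1357  2.0828  0.0456  0.819  -1.322 ]
```

View pics/w1.png

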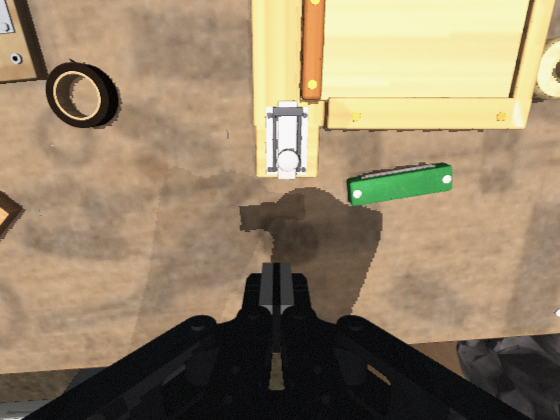

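View pics/s1.png

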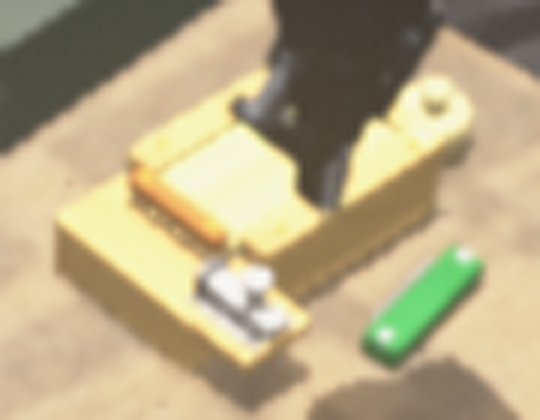

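The wrist view shows the lid home: the batten's outer edge is near col 303 and the lid covers the opening. The bolt is drawn, with its knob at (288,160). The hex keys lie clear at (400,184).

```bash
python3 - <<'E'
import pickle,numpy as np
from h import ray
c=pickle.load(open("c1.pkl","rb"))["wrist"]
th=-.087;C,S=np.cos(th),np.sin(th);Rm=np.array([[C,-S],[S,C]])
for n,p,z in[("knob",(288.5,160),.075),("batten",(302,99),.066),("batten",(305,10),.066),("wall",(328,129),.058),("hexcorner",(349,205),.018)]:
    w=ray(c,p,z);print(n,w,1000*Rm.T@(w[:2]-np.array([.5218,-.3243])))
E
```

```text
knob [ 0.45515626 -0.2464361   0.075     ] [-73.15730187  71.77871312]
batten [ 0.49467745 -0.2591556   0.066     ] [-32.68038393  62.54132537]
batten [ 0.54792887 -0.26448487  0.066     ] [20.83269274 61.85924561]
wall [ 0.47218295 -0.27737309  0.058     ] [-53.50688671  42.43818879]
hexcorner [ 0.39870322 -0.29980067  0.018     ] [-124.75997216   13.71075126]
```

Emit:
jog_arm([
  [0,-0.007,-0.03,0,0,0,0],
  [0,0,-0.03,0,0,0,0],
  [0,0,-0.025,0,0,0,0],
  [0,0,-0.015,0,0,0,0],
  [0,0,0,0,0,0,0],
  [0,0,0,0,0,0,0],
])

```text
t: 7.1
eef_pos: [0.4159, -0.24, 0.0844]
tool_rot: [-0.0, 0.999, -0.043, 0.0]
contact_force: [0.9, -0.1, -0.6]
gripper_width: 0.004
grasp_force: 0.0
```

Emit:
jog_arm([
  [0.008,-0.0007,0,0,0,0,0],
  [0.008,-0.0007,0,0,0,0,0],
  [0.006,-0.0005,0,0,0,0,0],
  [0.004,-0.0004,0,0,0,0,0],
  [0.004,-0.0003,0,0,0,0,0],
  [0,0,0,0,0,0,0],
])

```text
t: 7.7
eef_pos: [0.4451, -0.2428, 0.0844]
tool_rot: [0.0, 0.999, -0.044, 0.0]
contact_force: [0.3, 0.2, 0.7]
gripper_width: 0.001
grasp_force: 0.0
```

```bash
python3 st.py
```

```text
t 7.7 tcp [ 0.4451 -0.2428  0.0844] q [ 0.0001  0.999  -0.0436  0.0003] F [0.3289 0.1816 0.6832] g 0.0011666134640387282 local mm [-83.5218  74.568 ] q [ 0.4718  0.4456 -0.1168  2.0819  0.0869  0.6179 -1.3626]
```

Emit:
jog_arm([
  [0.003,-0.0003,0,0,0,0,0],
  [0.003,-0.0003,0,0,0,0,0],
])

```text
t: 7.9
eef_pos: [0.4503, -0.2432, 0.0842]
tool_rot: [-0.0, 0.999, -0.044, -0.0]
contact_force: [-1.8, 0.4, 1.4]
gripper_width: 0.001
grasp_force: 1.1
```

```bash
python3 - <<'E'
from station import bot
import cv2,pickle,numpy as np
d={n:bot.read_camera(n) for n in("wrist","scene")}
w=d["wrist"]["img"][60:330,150:420,::-1]; s=d["scene"]["img"][155:205,295:345,::-1]
cv2.imwrite("pics/w2.png",np.hstack([cv2.resize(x,(400,400),interpolation=cv2.INTER_CUBIC) for x in(w,s)]))
E
```

```text
(no output)
```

View pics/w2.png

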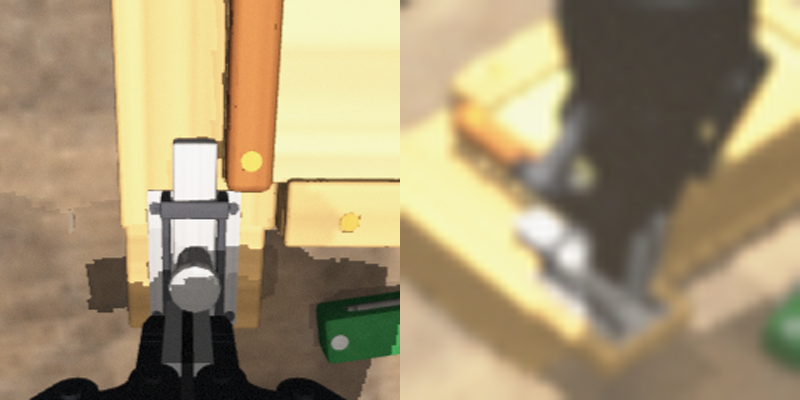

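The fingers bear on the knob (195,285), and the bolt tip (195,140) is already passing behind the lid. I'll keep pushing in small steps until it stops.

Emit:
jog_arm([
  [0.002,-0.0002,0,0,0,0,0],
  [0.002,-0.0002,0,0,0,0,0],
  [0,0,0,0,0,0,0],
])

```text
t: 8.3
eef_pos: [0.4548, -0.2436, 0.0843]
tool_rot: [0.0, 0.999, -0.044, 0.0]
contact_force: [-1.3, -0.6, -0.1]
gripper_width: 0.001
grasp_force: 0.5
```

Emit:
jog_arm([
  [0.001,-0.0001,0,0,0,0,0],
  [0.001,-0.0001,0,0,0,0,0],
  [0.001,-0.0001,0,0,0,0,0],
  [0,0,0,0,0,0,0],
])

```text
t: 8.7
eef_pos: [0.4577, -0.2439, 0.0843]
tool_rot: [0.0, 0.999, -0.044, 0.0]
contact_force: [-1.8, -0.1, 0.6]
gripper_width: 0.0
grasp_force: 0.7
```

Emit:
jog_arm([
  [0.001,-0.0001,0,0,0,0,0],
  [0.001,-0.0001,0,0,0,0,0],
  [0,0,0,0,0,0,0],
])

```text
t: 9.0
eef_pos: [0.4591, -0.244, 0.0842]
tool_rot: [-0.0, 0.999, -0.044, -0.001]
contact_force: [-3.3, -0.7, 2.3]
gripper_width: -0.002
grasp_force: 1.8
```

Emit:
jog_arm([
  [0.001,-0.0001,0,0,0,0,0],
  [0.001,-0.0001,0,0,0,0,0],
  [0,0,0,0,0,0,0],
])

```text
t: 9.3
eef_pos: [0.4594, -0.2441, 0.084]
tool_rot: [-0.0, 0.999, -0.044, -0.002]
contact_force: [-8.2, 1.4, 6.2]
gripper_width: 0.0
grasp_force: 4.3
```

Emit:
jog_arm([
  [0.0015,-0.0001,0,0,0,0,0],
  [0.0015,-0.0001,0,0,0,0,0],
  [0,0,0,0,0,0,0],
])

```text
t: 9.6
eef_pos: [0.4597, -0.2443, 0.0835]
tool_rot: [-0.001, 0.999, -0.044, -0.005]
contact_force: [-13.5, 1.5, 9.7]
gripper_width: -0.0
grasp_force: 7.4
```

Emit:
jog_arm([
  [-0.01,0.0009,0,0,0,0,0],
  [-0.02,0.0017,0,0,0,0,0],
  [-0.025,0.002,0,0,0,0,0],
  [0,0,0.04,0,0,0,0],
  [0,0,0.04,0,0,0,0],
  [0,0,0.02,0,0,0,0],
  [0,0,0,0,0,0,0],
  [0,0,0,0,0,0,0],
])

```text
t: 10.4
eef_pos: [0.4103, -0.2401, 0.1847]
tool_rot: [0.0, 0.999, -0.043, 0.001]
contact_force: [-0.4, 0.3, -0.1]
gripper_width: -0.001
grasp_force: 0.0
```

```bash
python3 - <<'E'
from station import bot
import cv2
d=bot.read_camera("wrist")
cv2.imwrite("pics/w3.png",d["img"][:,:,::-1])
import pickle;pickle.dump(d,open("c3.pkl","wb"))
E
```

```text
(no output)
```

View pics/w3.png

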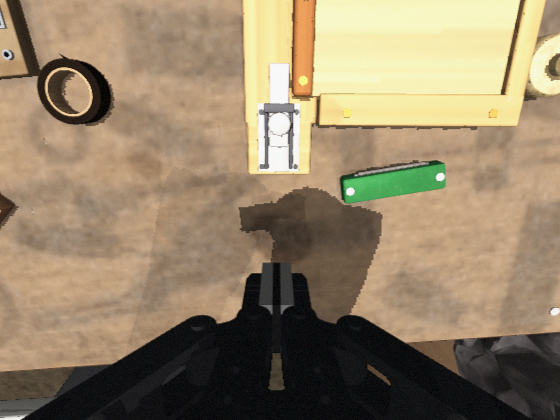

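The bolt is shot, with its tip at (279,68) behind the lid and the knob at (279,123) against the front of its guide. The lid is still home. I'll check the knob position once and hand in.

```bash
python3 - <<'E'
import pickle,numpy as np
from h import ray
from station import bot
c=pickle.load(open("c3.pkl","rb"))
th=-.087;C,S=np.cos(th),np.sin(th);Rm=np.array([[C,-S],[S,C]])
x=[]
for n,p,z in[("knob",(279,123),.075),("batten",(293,95),.066)]:
    w=ray(c,p,z);l=1000*Rm.T@(w[:2]-np.array([.5218,-.3243]));print(n,l);x.append(l)
if abs(x[0][0]+52)<4 and abs(x[1][1]-62.5)<3: print(bot.hand_in())
E
```

```text
knob [-50.54376423  72.17025805]
batten [-32.57502659  62.53225159]
the job is handed in; nothing more can be done
None
```

The lid was pushed fully home to its stop, then the bolt was shot to its stop behind it; the last picture confirmed both, the bystanders were not touched, and I handed the job in at about 10.5 s.

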